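# Unlock the push dispenser and hold the cup under its spout

### The job

Unlock the push dispenser by twisting its head anticlockwise (seen from above) all the way to its stop, without pumping it. Then take the handled plastic cup out of the basin and hold it in the air, upright, centred under the tip of the spout with its rim about 3 cm below the tip, ready for a colleague to pump into it. Finish while still holding the cup there, clear of the dispenser, and leave the basin, stick, lid and brush where they are.

Things in the scene. Friction and masses are not known exactly. Their poses are not given: they have to be found in the camera images.
- dispenser: white plastic pump bottle, 74 mm across, fixed in a screwed-down steel holder (base plate 104 x 104 mm, holder 82 mm across, 34 mm high) near the table's left edge. Origin: on the bottle's axis, at table height; z up. Shoulder from 118 to 139 mm height, collar (35 mm across) to 160, neck (18 mm) to 168, then a thin stem up to the head. The locked nose points along its own -x.
- head (a joint): turning of the pump head about the bottle's vertical axis, rad: 0 = locked (stop), grows anticlockwise seen from above, 1.4 = unlocked (stop). It starts somewhere between 0 and 0.25. Dry friction of 0.1 N m, stays where it is left. The head does not rise as it turns.
- plunger (a joint): how far the pump is pressed down, m: 0 = up (rest), 0.012 = bottom of the stroke. A spring holds it up: it begins to yield at about 10 N and takes 19 N at the bottom.
- head_grip (a point): centre of the pump head's block, on the turning axis, 198 mm above the table. The block is 42 mm long (along the nose), 24 mm wide with flat upright sides, 20 mm high (188 to 208 mm above the table). The nose, 13 mm wide, 11 mm high, leaves one end of it at 199 mm height. Its own x axis points away from the nose, z up.
- spout (a point): lower end of the spout's downturned tip (11 mm across), 90 mm from the turning axis, 178 mm above the table; it turns with the head. z up.
- cup: hard grey plastic cup with a straight handle, about 85 g: 68 mm across at the foot, 84 mm at the rim, 80 mm high, wall 3 mm, standing upright in the basin. Origin: centre of its underside; z up; the handle points along its own -x.
- cup_rim (a point): centre of the cup's mouth, in the plane of the rim, 80 mm above the cup's underside. Axes as the cup's.
- cup_grip (a point): a point on the handle's mid-line, 85 mm from the cup's axis and 9 mm below the rim plane. The handle is a level bar, 16 mm wide and 12 mm thick, from the cup's wall to 139 mm from its axis.
- basin: blue enamel basin, loose, 0.9 kg: 316 mm across at the rim, 236 mm at the foot, 75 mm high, wall 4 mm, floor 5 mm thick. Origin: centre of its underside; z up.
- stick: flat wooden stirring stick lying on the table, 360 mm long along its x, 28 mm wide, 18 mm thick. Origin: middle of its underside. To be left alone.
- lid: round aluminium lid lying on the table, 170 mm across, 40 mm high with its black knob. Origin: centre of its underside. To be left alone.
- brush: wooden scrubbing brush lying bristles down, 145 x 56 x 38 mm. Origin: centre of its underside. To be left alone.
Things that resemble listed ones, but are neither listed nor needed, are in the scene too. What is meant by the cup is not green, and is the smaller of those in its own colour.

How it is judged (in metres and radians):
On the way, in this order (a step that is already met when the one before it is completed fails the run):
1. the pump head is turned to its unlocked stop while the cup still stands in the basin (value of joint head above 1.28 rad and height (world z) of cup below 0.03 m), for 0.2 s.
2. the cup is lifted clear out of the basin (contact force between the fingers and cup above 1 N and contact force between cup and basin below 0.1 N and height (world z) of cup above 0.06 m), for 0.2 s.
At the end, for the whole second after the job is handed in: Head within 0.15 rad of its unlocked stop; cup still, gripped, touching neither dispenser nor basin, robot off the dispenser; cup upright within 0.16 rad, mouth centre within 20 mm of plumb under the spout's tip, rim 15 to 45 mm below the tip (value of joint head above 1.25 rad and horizontal distance between cup_rim and spout below 0.02 m and z of cup_rim in the frame of spout between -0.045 and -0.015 m and angle between cup's own z axis and vertical below 0.16 rad and contact force between the fingers and cup above 1 N and contact force between each of cup, the arm, the fingers and dispenser below 0.1 N and contact force between cup and basin below 0.1 N and linear speed of cup below 0.03 m/s); the arm keeps its last pose, push and grip.
It fails at once if the pump is pressed more than 6 mm (pumped) (value of joint plunger above 0.006 m).
It fails at once if the basin is shifted more than 40 mm or tipped (distance of basin from where it was at the start of the episode above 0.04 m or angle between basin's own z axis and vertical above 0.2 rad).
It fails at once if stick, lid or brush is disturbed by more than 30 mm (distance of any of stick, lid, brush from where it was at the start of the episode above 0.03 m).
It also fails if it takes over 53 s, if anything falls off the work surface, if the arm or the gripper's body presses on something with over 40 N, if the wrist force passes 120 N, or if a joint passes its speed limit or range.

### The arm

A 6-joint arm with a two-finger parallel gripper is mounted at the origin on the work surface. World frame = base frame: x ahead of the robot, y to its left, z up, the work surface at z = 0. Lengths are in mm, angles in degrees, forces in N, time in s.
With the tool pointing down it reaches from about 350 to 850 mm from the base axis. Payload 8.1 kg.
Tool frame: the origin (TCP) lies at the very end of the fingers, on their centre line; the grasp point (between the pads) lies 19 mm behind it (r.grasp_offset is the distance from the TCP to the grasp point, in mm); z points along the fingers, y is the line along which they close (so a half turn about z gives the same grasp; the last joint's range is limited). The gripper opens to 85 mm and grips with 20 to 120 N. Pads are 22 mm wide; open, the fingers measure 114 mm over their backs; the gripper's body (76 mm by 85 mm) begins 54 mm behind the grasp point. The pads swing forward as they close: fully open they stand 13 mm farther back than shut.
Start: joints at [-68.835, 7.471, 85.268, -0, 87.261, -4.893], TCP at [263.589, -539.005, 231.292] pointing down, gripper open.
Joint ranges: [-169.43, 169.43], [-51.17, 129.36], [1.28, 143.12], [-76.62, 256.62], [0, 156.53], [-152.29, 152.29]. Speed limits (degrees/s): [136.94, 136.94, 159.86, 180, 180, 180].

### API

Orientations are given as [roll, pitch, yaw] about the fixed x, y, z axes, in that order (R = Rz(yaw) Ry(pitch) Rx(roll)).
In Python, from bench import r gives the robot as it stands.
- The arm moves only by the tool carry_out, never from a script. Its argument "commands" is a list of rows, each an object with "jaw": the finger opening in m, from 0 to 0.0854; "translation": the shift along the tool's x, y, z in m, a list of three; "spin": the turn about the tool's z in rad. A call has exactly 8 rows; each row shifts and turns the commanded pose from where the row before left it, along the tool's axes as they then stand; what a row does not reach is not made up. A row lasts 1/12 s, in which the tool goes at most 41.7 mm and 7.16 degrees, less where a joint would pass 70% of its speed; a pose out of reach is approached as far as the arm can. A call is refused whole if a number of a shift passes 0.0417 or a number of a turn 0.125, either way. A call with a gripper value outside its range is refused whole. The fingers move at their own pace and stop on an object; "squeeze" is the grip in N (left out, the last holds). Time passes only in rows, so rows that do not move let the fingers close, or fill a call up. It gives the time, the measured TCP pose, the force, the opening and the grip force at its end, in the units of the state.
- r.sense(): the state, without advancing time (a new reading comes with each control period).
- r.snapshot(name): name is "scene" or "side" or "wrist"; returns a dict with "pixels" (384x512x3 uint8, blue, green, red), "K" (3x3 intrinsics, pixels), "extrinsics" (4x4, takes a point from camera to world coordinates). Camera axes: x right, y down, z forward; pixel columns grow to the right and rows downward; lengths in mm; the calibration is good to about 2 mm. A picture is of the moment at which its call begins. There is no depth.
- r.hand_in(): hands the job in; it is judged then, once.
Trained networks look in a picture, given as the dict that the camera call returned (one of the last four; its "shot" number tells which), for a name from the list of things; names that differ only in an ending like _2 or _b are one class to them, and where a whole thing is asked for, a point or a joint stands for the part that bears it (a point fixed in the world has none). Each returns a list of dicts, best first, with "score" (0 to 1); they miss things now and then, are a little off and sometimes report something else, mostly with a low value. They report only what shows in the picture. A call takes as long as a camera call. They do not tell look-alikes from the thing itself.
- r.spot_in(picture, target): "xy" ([column, row] in pixels, amid what is visible of it).
- r.regions_of(picture, target): "pixels" (384x512 bool, what is visible of it) and "xy" ([column, row] in pixels, amid what is visible of it).
- r.landmark_of(picture, target): "xy" ([column, row] in pixels: a listed point, or the origin of a listed thing).
The state is a dict: "time": time; "joint_pos": joint angles; "qd": joint speeds; "joint_efforts": joint torques, N m; "tool_pos": TCP position; "tcp_rot": TCP orientation; "ft_force": force on the tool from outside, world axes, zero at the start; "wrist_torque": the same for the moment, N m; "finger_gap": finger opening in mm; "grip_force": force on a finger pad.
Only numpy, scipy, OpenCV 4.12 (cv2) and the standard library are available. Lean on these libraries where they do the work, as an engineer would, in place of code of your own. Each camera call takes 0.05 s, during which the arm holds its last target. There are 200 camera calls.

## Working session

There is one attempt and no reset: what is moved stays moved. The work goes in short steps, Python scripts to look and compute and a tool call to move; the robot and the scene stay as the last step left them, time stands still between calls to the robot, and variables do not carry over. Pictures are saved under pics/ and viewed, at most 10 in all, crops included, and the job is handed in when it is done.

Besides the shell and the picture viewer there is one more tool, called as name(argument=value, ...) on one line, values as JSON. carry_out: Moves the arm, as the interface text tells. Its arguments: {"type":"object","properties":{"commands":{"type":"array","items":{"type":"object","properties":{"jaw":{"type":"number"},"translation":{"type":"array","items":{"type":"number"}},"spin":{"type":"number"}}}},"squeeze":{"type":"number"}},"required":["commands"]}

```bash
mkdir -p pics
cat > h.py <<'E'
import numpy as np, cv2
from bench import r
def proj(p,P):
    T=np.linalg.inv(p["extrinsics"]); P=np.atleast_2d(P).astype(float)
    c=P@T[:3,:3].T+T[:3,3]; q=c@np.array(p["K"]).T
    return q[:,:2]/q[:,2:]
def ray(p,xy):
    E=np.array(p["extrinsics"]); d=E[:3,:3]@np.linalg.solve(np.array(p["K"]),[xy[0],xy[1],1.])
    return E[:3,3],d/np.linalg.norm(d)
def atz(p,xy,z):
    o,d=ray(p,xy); return o+d*(z-o[2])/d[2]
def tri(obs):
    A=np.zeros((3,3));b=np.zeros(3)
    for p,xy in obs:
        o,d=ray(p,xy);M=np.eye(3)-np.outer(d,d);A+=M;b+=M@o
    x=np.linalg.solve(A,b); return x,[float(np.linalg.norm((np.eye(3)-np.outer(d,d))@(x-o))) for o,d in (ray(p,xy) for p,xy in obs)]
E
python3 - <<'E'
from h import *
a=r.snapshot("scene");b=r.snapshot("side")
cv2.imwrite("pics/1.png",np.hstack([a["pixels"],b["pixels"]])[:, :])
im=np.hstack([a["pixels"],b["pixels"]]);cv2.imwrite("pics/1.png",np.vstack([a["pixels"],b["pixels"]])[:, :] if 0 else cv2.resize(im,(800,300)))
Z=dict(dispenser=0,head_grip=198,spout=178,cup=5,cup_rim=85,cup_grip=76,basin=0,stick=0,lid=0,brush=0)
for t in Z:
    for p,n in((a,"scene"),(b,"side")):
        print(t,n,[(round(d["score"],2),np.round(d["xy"]).tolist(),np.round(atz(p,d["xy"],Z[t])).tolist()[:2]) for d in r.landmark_of(p,t)])
for n,p in(("scene",a),("side",b)): print(n,np.round(p["extrinsics"][:3,3]))
s=r.sense();print(s["time"],s["tcp_rot"],s["tool_pos"])
E
```

```text
dispenser scene [(0.87, [346.0, 185.0], [538.0, 320.0])]
dispenser side [(0.83, [150.0, 296.0], [540.0, 320.0])]
head_grip scene [(0.65, [354.0, 137.0], [531.0, 326.0])]
head_grip side [(0.93, [134.0, 253.0], [536.0, 317.0])]
spout scene [(0.64, [331.0, 134.0], [456.0, 305.0])]
spout side [(0.86, [170.0, 274.0], [441.0, 304.0])]
cup scene [(0.83, [133.0, 204.0], [144.0, -282.0]), (0.75, [260.0, 249.0], [556.0, -101.0]), (0.7, [284.0, 167.0], [330.0, 223.0])]
cup side [(0.94, [234.0, 318.0], [319.0, 246.0]), (0.85, [238.0, 196.0], [559.0, -97.0])]
cup_rim scene [(0.86, [288.0, 145.0], [318.0, 248.0]), (0.79, [129.0, 185.0], [138.0, -279.0]), (0.77, [260.0, 233.0], [562.0, -108.0]), (0.7, [372.0, 232.0], [771.0, 136.0])]
cup_rim side [(0.98, [230.0, 291.0], [343.0, 226.0]), (0.76, [234.0, 181.0], [562.0, -85.0]), (0.37, [388.0, 200.0], [135.0, -277.0])]
cup_grip scene [(0.87, [232.0, 234.0], [507.0, -165.0]), (0.85, [120.0, 208.0], [204.0, -350.0]), (0.65, [298.0, 130.0], [275.0, 349.0])]
cup_grip side [(0.74, [217.0, 344.0], [291.0, 339.0]), (0.72, [135.0, 232.0], [674.0, 225.0]), (0.63, [265.0, 178.0], [495.0, -160.0])]
basin scene []
basin side [(0.67, [254.0, 192.0], [530.0, -146.0]), (0.34, [267.0, 177.0], [534.0, -234.0])]
stick scene [(0.64, [175.0, 299.0], [532.0, -389.0])]
stick side [(0.62, [290.0, 153.0], [534.0, -392.0])]
lid scene [(0.79, [369.0, 235.0], [735.0, 195.0])]
lid side [(0.98, [133.0, 234.0], [730.0, 205.0])]
brush scene [(0.64, [308.0, 301.0], [776.0, -123.0])]
brush side [(0.73, [191.0, 167.0], [787.0, -121.0])]
scene [1216. -747. 1092.]
side [ 46. 546. 877.]
1.1 [-1.79997640e+02 -2.41057151e-03  2.60577718e+01] [ 263.58929845 -538.98427894  231.29274186]
```

View pics/1.png

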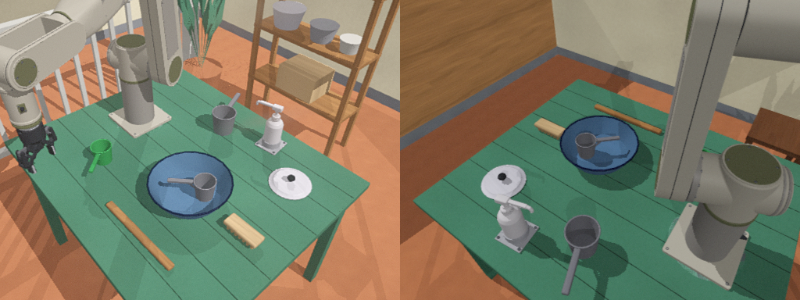

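The grey cup in the basin at about (260, 240) in the scene view fits: it is grey and in the basin. The other candidates are the green cup at (131, 195) and the larger grey cup on the table at (286, 150). I'll confirm with a crop before reaching for it. First I move towards the dispenser.

carry_out(commands=[{"translation": [0.0233,-0.0252,-0.009],"jaw": 0.07},{"translation": [0.0233,-0.0252,-0.009],"jaw": 0.07},{"translation": [0.0233,-0.0252,-0.009],"jaw": 0.07},{"translation": [0.0233,-0.0252,-0.009],"jaw": 0.07},{"translation": [0.0233,-0.0252,-0.009],"jaw": 0.07},{"translation": [0.0233,-0.0252,-0.009],"jaw": 0.07},{"translation": [0.0233,-0.0252,-0.009],"jaw": 0.07},{"translation": [0.0233,-0.0252,-0.009],"jaw": 0.07}])

```text
invalid input
```

carry_out(commands=[{"translation": [0.0233,-0.0252,0],"jaw": 0.07},{"translation": [0.0233,-0.0252,0],"jaw": 0.07},{"translation": [0.0233,-0.0252,0],"jaw": 0.07},{"translation": [0.0233,-0.0252,0],"jaw": 0.07},{"translation": [0.0233,-0.0252,0],"jaw": 0.07},{"translation": [0.0233,-0.0252,0],"jaw": 0.07},{"translation": [0.0233,-0.0252,0],"jaw": 0.07},{"translation": [0.0233,-0.0252,0],"jaw": 0.07}])

```text
invalid input
```

Run:
```python
from h import *
a=r.snapshot("scene");b=r.snapshot("side");w=r.snapshot("wrist")
for t in("head_grip","spout","cup_rim","cup_grip"):
    print(t)
    D=[(p,n,d) for p,n in((a,"S"),(b,"D"),(w,"W")) for d in r.landmark_of(p,t)]
    z=dict(head_grip=198,spout=178,cup_rim=85,cup_grip=76)[t]
    for p,n,d in D: print(' ',n,round(d["score"],2),np.round(d["xy"]),np.round(atz(p,d["xy"],z),1)[:2])
A=cv2.resize(a["pixels"][90:290,180:400],None,fx=1.8,fy=1.8)
W=w["pixels"][:360,:400]
h=360;cv2.imwrite("pics/2.png",np.hstack([A,W]))
s=r.sense();print(s["time"],s["tcp_rot"],s["tool_pos"],w["extrinsics"])
```

```text
head_grip
  S 0.48 [355. 138.] [534.1 326.3]
  D 0.76 [134. 254.] [533. 318.]
  D 0.67 [169. 273.] [434.  311.5]
spout
  S 0.62 [243. 248.] [ 630.2 -232.7]
  S 0.47 [332. 135.] [461.2 305.3]
  D 0.81 [169. 272.] [448.4 301.8]
  D 0.25 [234. 180.] [504.5 -11.5]
  D 0.2 [265. 179.] [435.5 -65.7]
cup_rim
  S 0.93 [126. 184.] [ 129.1 -285. ]
  S 0.77 [261. 235.] [ 569.9 -110. ]
  S 0.67 [286. 145.] [317.7 242.2]
  D 0.95 [236. 182.] [555.  -86.2]
  D 0.87 [233. 295.] [331.7 228.3]
  D 0.44 [387. 199.] [ 139.1 -281.7]
cup_grip
  S 0.88 [122. 208.] [ 205.1 -346.1]
  S 0.85 [298. 129.] [269.5 354.5]
  S 0.65 [232. 232.] [ 499.1 -158.5]
  S 0.37 [262. 252.] [ 609.5 -144.8]
  D 0.82 [220. 346.] [284.1 339.4]
  D 0.63 [264. 178.] [ 499.  -156.9]
  W 0.78 [ 76. 151.] [ 198.9 -349.6]
1.85 [-1.79996477e+02  3.63434642e-04  2.60560263e+01] [ 263.56266986 -538.99866964  231.26431847] [[ 4.38963427e-01 -8.54025548e-01 -2.79197911e-01  3.36216166e+02]
 [-8.98504912e-01 -4.17170348e-01 -1.36593645e-01 -5.04268253e+02]
 [ 1.81372674e-04  3.10820309e-01 -9.50468675e-01  3.73963732e+02]
 [ 0.00000000e+00  0.00000000e+00  0.00000000e+00  1.00000000e+00]]
```

View pics/2.png

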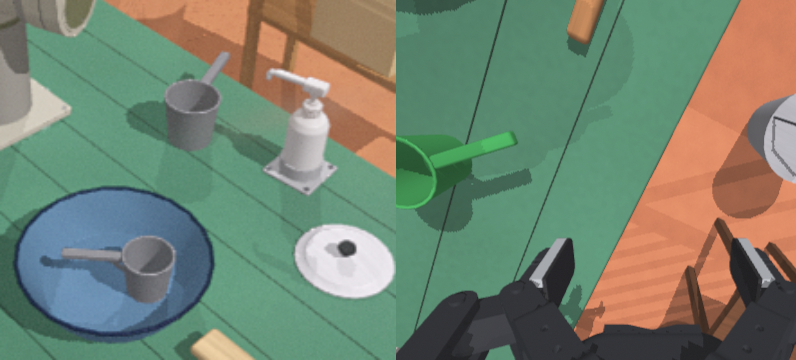

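The crop shows the grey cup in the basin at scene (261, 240). It is smaller than the other grey cup on the table at (286, 150), so it is the one meant. The move calls were rejected, probably because spin was missing, so I'm adding it.

carry_out(commands=[{"translation": [0.0233,-0.0252,-0.009],"spin": 0.0,"jaw": 0.07},{"translation": [0.0233,-0.0252,-0.009],"spin": 0.0,"jaw": 0.07},{"translation": [0.0233,-0.0252,-0.009],"spin": 0.0,"jaw": 0.07},{"translation": [0.0233,-0.0252,-0.009],"spin": 0.0,"jaw": 0.07},{"translation": [0.0233,-0.0252,-0.009],"spin": 0.0,"jaw": 0.07},{"translation": [0.0233,-0.0252,-0.009],"spin": 0.0,"jaw": 0.07},{"translation": [0.0233,-0.0252,-0.009],"spin": 0.0,"jaw": 0.07},{"translation": [0.0233,-0.0252,-0.009],"spin": 0.0,"jaw": 0.07}])

```text
time: 2.52
tool_pos: [342.6, -274.5, 303.9]
tcp_rot: [180.0, -0.0, 26.0]
ft_force: [1.3, -0.1, 0.7]
finger_gap: 70.1
grip_force: 0.0
```

carry_out(commands=[{"translation": [0.0234,-0.0254,0],"spin": 0.0,"jaw": 0.07},{"translation": [0.0234,-0.0254,0],"spin": 0.0,"jaw": 0.07},{"translation": [0.0234,-0.0254,0],"spin": 0.0,"jaw": 0.07},{"translation": [0.0234,-0.0254,0],"spin": 0.0,"jaw": 0.07},{"translation": [0.0234,-0.0254,0],"spin": 0.0,"jaw": 0.07},{"translation": [0.0234,-0.0254,0],"spin": 0.0,"jaw": 0.07},{"translation": [0.0234,-0.0254,0],"spin": 0.0,"jaw": 0.07},{"translation": [0.0234,-0.0254,0],"spin": 0.0,"jaw": 0.07}])

```text
time: 3.18
tool_pos: [421.6, -9.5, 303.7]
tcp_rot: [180.0, -0.1, 26.1]
ft_force: [0.7, 0.4, 0.8]
finger_gap: 70.1
grip_force: 0.0
```

carry_out(commands=[{"translation": [0.0234,-0.0254,0],"spin": 0.0,"jaw": 0.07},{"translation": [0.0234,-0.0254,0],"spin": 0.0,"jaw": 0.07},{"translation": [0.0234,-0.0254,0],"spin": 0.0,"jaw": 0.07},{"translation": [0.0234,-0.0254,0],"spin": 0.0,"jaw": 0.07},{"translation": [0.0234,-0.0254,0],"spin": 0.0,"jaw": 0.07},{"translation": [0.0234,-0.0254,0],"spin": 0.0,"jaw": 0.07},{"translation": [0.0234,-0.0254,0],"spin": 0.0,"jaw": 0.07},{"translation": [0.0,0.0,0],"spin": 0.0,"jaw": 0.07}])

```text
time: 3.85
tool_pos: [490.6, 225.4, 302.2]
tcp_rot: [-179.9, 0.0, 26.3]
ft_force: [0.2, 0.5, -0.0]
finger_gap: 69.9
grip_force: 0.0
```

Run:
```python
from h import *
a=r.snapshot("scene");b=r.snapshot("side");w=r.snapshot("wrist")
for t,z in dict(head_grip=198,spout=178,dispenser=0,cup_rim=85,cup_grip=76,basin=0).items():
    print(t)
    for p,n in((a,"S"),(b,"D"),(w,"W")):
        for d in r.landmark_of(p,t): print(' ',n,round(d["score"],2),np.round(d["xy"]),np.round(atz(p,d["xy"],z),1)[:2])
# region of the dispenser in wrist
cv2.imwrite("pics/3.png",w["pixels"])
s=r.sense();print(s["time"],s["tcp_rot"],s["tool_pos"],w["extrinsics"])
```

```text
head_grip
  S 0.66 [355. 137.] [531.3 328.8]
  D 0.73 [133. 252.] [538.1 316.9]
  D 0.18 [239. 197.] [442.3  45. ]
  W 0.78 [168.  95.] [531.5 325.2]
  W 0.27 [472. 262.] [516.1 -21.4]
spout
  S 0.45 [331. 134.] [455.3 306.1]
  D 0.94 [166. 272.] [451.  305.7]
  W 0.65 [170. 182.] [450.3 299. ]
dispenser
  S 0.97 [347. 185.] [542.7 324.2]
  D 0.7 [150. 299.] [532.7 325.7]
  W 0.78 [212.  95.] [536.8 320.2]
cup_rim
  S 0.88 [289. 144.] [320.3 253.1]
  S 0.79 [259. 235.] [ 566.4 -114.5]
  D 0.91 [386. 197.] [ 145.7 -287.7]
  D 0.72 [231. 293.] [337.5 227.8]
  D 0.58 [238. 179.] [557.8 -96.8]
  W 0.94 [196. 259.] [311.4 235.6]
  W 0.73 [441. 195.] [561.7 -34.9]
  W 0.62 [477. 214.] [ 561.  -100.9]
cup_grip
  S 0.92 [231. 235.] [ 506.5 -168.1]
  S 0.4 [310. 300.] [ 806.4 -159.4]
  D 0.82 [264. 181.] [ 492.4 -145.3]
  D 0.8 [218. 346.] [288.9 341.1]
  W 0.97 [473. 262.] [ 493.8 -159.2]
  W 0.92 [123. 251.] [269.7 341.3]
basin
  S 0.77 [241. 246.] [ 505.6 -131.5]
  S 0.33 [345. 184.] [532.5 323.6]
  D 0.78 [253. 192.] [ 532.7 -142.8]
  W 0.79 [437. 221.] [ 518.  -129.4]
4.9 [-1.79999887e+02 -2.31859663e-04  2.60626691e+01] [490.44737024 220.48293105 303.29602976] [[ 4.41186492e-01 -8.52625383e-01 -2.79972206e-01  5.62917682e+02]
 [-8.97415426e-01 -4.19103706e-01 -1.37831915e-01  2.56512574e+02]
 [ 1.81600702e-04  3.12060955e-01 -9.50062065e-01  4.45259634e+02]
 [ 0.00000000e+00  0.00000000e+00  0.00000000e+00  1.00000000e+00]]
```

View pics/3.png

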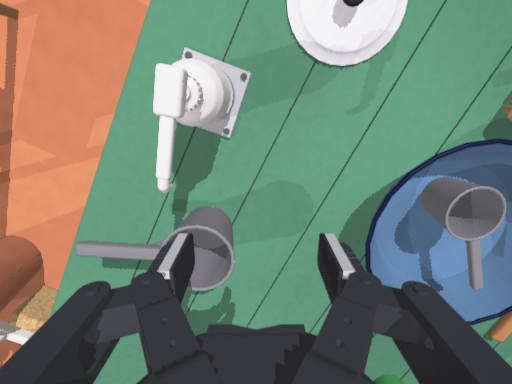

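The wrist view shows the head block at about (170, 90), the nose running down to its tip at (164, 187), and the holder plate's corners at (188, 48), (250, 75) and (228, 135). The basin cup is at (475, 210) with its handle pointing down.

Run:
```python
from h import *
w=r.snapshot("wrist")
g=cv2.cvtColor(w["pixels"],cv2.COLOR_BGR2GRAY)
cv2.imwrite("pics/4.png",cv2.resize(w["pixels"][30:210,130:270],None,fx=4,fy=4,interpolation=cv2.INTER_CUBIC)[:600])
for n,z,P in(("plate",4,[(188,48),(250,75),(228,135)]),("block",208,[(170,90)]),("nose",205,[(167,113),(164,185)])):
    print(n,[np.round(atz(w,p,z),1)[:2] for p in P])
# predicted pixels
c=np.array([534,322.])
for az in(187,192,197):
    u=np.array([np.cos(np.radians(az)),np.sin(np.radians(az))]);v=np.array([-u[1],u[0]])
    print(az,[np.round(proj(w,[*(c+sx*21*u+sy*12*v),208])[0]).tolist() for sx,sy in((1,1),(1,-1),(-1,-1),(-1,1))],np.round(proj(w,[*(c+90*u),178])[0]))
```

```text
plate [array([582.5, 375.3]), array([589.4, 277.6]), array([492.9, 270.6])]
block [array([537.8, 321.7])]
nose [array([518.9, 318.3]), array([456.5, 298.3])]
187 [[176.0, 124.0], [148.0, 114.0], [159.0, 63.0], [188.0, 73.0]] [157. 182.]
192 [[178.0, 123.0], [150.0, 116.0], [157.0, 64.0], [187.0, 71.0]] [164. 184.]
197 [[181.0, 122.0], [152.0, 118.0], [155.0, 65.0], [184.0, 70.0]] [172. 185.]
```

View pics/4.png

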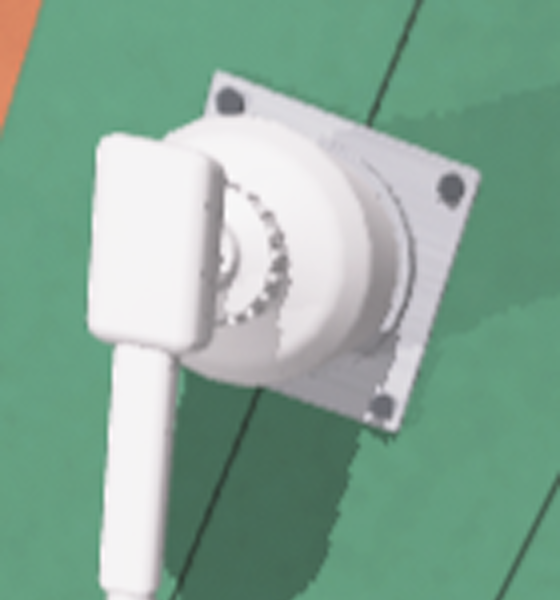

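carry_out(commands=[{"translation": [0,0,0],"spin": 0.092,"jaw": 0.07},{"translation": [0,0,0],"spin": 0.092,"jaw": 0.07},{"translation": [0.0182,-0.0214,0],"spin": 0.0,"jaw": 0.07},{"translation": [0.0182,-0.0214,0],"spin": 0.0,"jaw": 0.07},{"translation": [0.0182,-0.0214,0],"spin": 0.0,"jaw": 0.07},{"translation": [0.0182,-0.0214,0],"spin": 0.0,"jaw": 0.07},{"translation": [0.0,0.0,0],"spin": 0.0,"jaw": 0.07},{"translation": [0.0,0.0,0],"spin": 0.0,"jaw": 0.07}])

```text
time: 5.62
tool_pos: [537.6, 323.4, 302.0]
tcp_rot: [180.0, 0.1, 15.6]
ft_force: [-0.8, 0.4, 0.1]
finger_gap: 70.0
grip_force: 0.0
```

Run:
```python
from h import *
w=r.snapshot("wrist");s=r.sense();print(s["tool_pos"],s["tcp_rot"])
for t,z in dict(head_grip=198,spout=178).items():
    for d in r.landmark_of(w,t): print(t,round(d["score"],2),np.round(d["xy"]),np.round(atz(w,d["xy"],z),1)[:2])
print(proj(w,[[537.5,322.5,208],s["tool_pos"]]))
cv2.imwrite("pics/5.png",w["pixels"])
```

```text
[537.48943601 322.5769397  302.58566099] [1.79971377e+02 7.49165821e-02 1.55680087e+01]
head_grip 0.86 [252. 190.] [534.  325.2]
spout 0.9 [256. 256.] [452.  298.4]
[[255.98885879 190.44504804]
 [256.11390071 242.41093023]]
```

View pics/5.png

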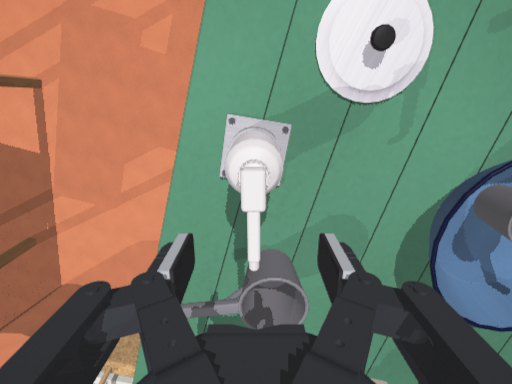

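The head at (253, 188) lies midway between the fingers and the nose runs straight down the image. The alignment is good apart from about 1.3 mm along tool y.

carry_out(commands=[{"translation": [0,-0.0013,0.0243],"spin": 0.0,"jaw": 0.06},{"translation": [0,0,0.0243],"spin": 0.0,"jaw": 0.06},{"translation": [0,0,0.0243],"spin": 0.0,"jaw": 0.06},{"translation": [0,0,0.0243],"spin": 0.0,"jaw": 0.06},{"translation": [0,0,0.0243],"spin": 0.0,"jaw": 0.06},{"translation": [0,0,0],"spin": 0.0,"jaw": 0.06},{"translation": [0,0,0],"spin": 0.0,"jaw": 0.05},{"translation": [0,0,0],"spin": 0.0,"jaw": 0.04}], squeeze=30)

```text
time: 6.43
tool_pos: [538.1, 323.5, 184.0]
tcp_rot: [-180.0, -0.1, 15.5]
ft_force: [0.2, -0.1, 1.6]
finger_gap: 40.4
grip_force: 0.0
```

carry_out(commands=[{"translation": [0,0,0],"spin": 0.0,"jaw": 0.03},{"translation": [0,0,0],"spin": 0.0,"jaw": 0.026},{"translation": [0,0,0],"spin": 0.0,"jaw": 0.015},{"translation": [0,0,0],"spin": 0.0,"jaw": 0.01},{"translation": [0,0,0],"spin": 0.0,"jaw": 0.01},{"translation": [0,0,0],"spin": 0.0,"jaw": 0.01},{"translation": [0,0,0],"spin": 0.0,"jaw": 0.01},{"translation": [0,0,0],"spin": 0.0,"jaw": 0.01}])

```text
time: 7.1
tool_pos: [538.2, 325.8, 185.1]
tcp_rot: [-179.8, -0.3, 15.6]
ft_force: [-1.8, 5.7, 3.2]
finger_gap: 23.2
grip_force: 34.2
```

carry_out(commands=[{"translation": [0,-0.002,-0.001],"spin": 0.0,"jaw": 0.01},{"translation": [0,0,0],"spin": -0.08,"jaw": 0.01},{"translation": [0,0,0],"spin": -0.1,"jaw": 0.01},{"translation": [0,0,0],"spin": -0.1,"jaw": 0.01},{"translation": [0,0,0],"spin": -0.1,"jaw": 0.01},{"translation": [0,0,0],"spin": -0.1,"jaw": 0.01},{"translation": [0,0,0],"spin": -0.1,"jaw": 0.01},{"translation": [0,0,0],"spin": 0,"jaw": 0.01}])

```text
time: 7.77
tool_pos: [537.0, 327.8, 185.1]
tcp_rot: [-179.9, -0.2, 49.2]
ft_force: [-3.4, 7.6, 2.3]
finger_gap: 23.8
grip_force: 34.1
```

carry_out(commands=[{"translation": [0.001,-0.0015,0],"spin": -0.1,"jaw": 0.01},{"translation": [0,0,0],"spin": -0.1,"jaw": 0.01},{"translation": [0,0,0],"spin": -0.1,"jaw": 0.01},{"translation": [0,0,0],"spin": -0.1,"jaw": 0.01},{"translation": [0,0,0],"spin": -0.1,"jaw": 0.01},{"translation": [0,0,0],"spin": -0.06,"jaw": 0.01},{"translation": [0,0,0],"spin": 0,"jaw": 0.01},{"translation": [0,0,0],"spin": 0,"jaw": 0.01}])

```text
time: 8.43
tool_pos: [535.2, 329.0, 185.0]
tcp_rot: [-179.9, -0.1, 80.9]
ft_force: [-10.0, 2.5, 6.8]
finger_gap: 23.3
grip_force: 34.8
```

Run:
```python
from h import *
a=r.snapshot("scene");b=r.snapshot("side");s=r.sense();print(s["tool_pos"],s["tcp_rot"],s["ft_force"],s["wrist_torque"],s["joint_pos"])
for p,n in((a,"S"),(b,"D")):
  for t,z in dict(head_grip=198,spout=178).items():
    for d in r.landmark_of(p,t): print(n,t,round(d["score"],2),np.round(d["xy"]),np.round(atz(p,d["xy"],z),1)[:2])
A=cv2.resize(a["pixels"][90:230,270:400],(520,560));B=cv2.resize(b["pixels"][200:340,80:150],(280,560))
cv2.imwrite("pics/6.png",np.hstack([A,B]))
```

```text
[535.19749283 329.01853624 184.99071954] [-1.79925976e+02 -1.33506634e-01  8.09095119e+01] [-9.61510921  3.81759882  6.62064183] [0.65478384 1.69373551 0.07939529] [26.81865545 13.15257447 83.75700454  0.15266339 83.07209933 35.89066725]
S spout 0.54 [335. 154.] [530.7 235.3]
S spout 0.28 [345. 185.] [646.7 146.3]
D head_grip 0.7 [132. 251.] [542.6 315.2]
D spout 0.59 [165. 245.] [505.2 254.6]
```

View pics/6.png

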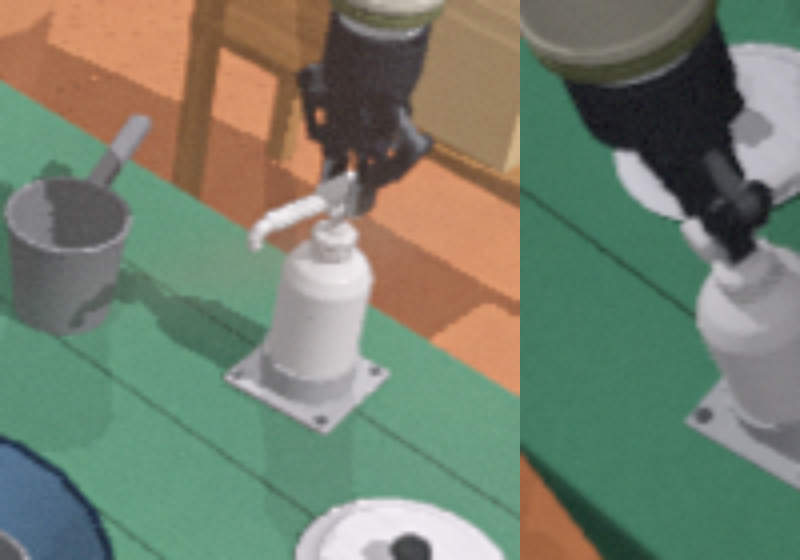

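carry_out(commands=[{"translation": [-0.002,-0.002,-0.002],"spin": 0,"jaw": 0.01},{"translation": [0,0,0],"spin": -0.04,"jaw": 0.01},{"translation": [0,0,0],"spin": -0.04,"jaw": 0.01},{"translation": [0,0,0],"spin": -0.03,"jaw": 0.01},{"translation": [0,0,0],"spin": -0.02,"jaw": 0.01},{"translation": [0,0,0],"spin": -0.02,"jaw": 0.01},{"translation": [0,0,0],"spin": 0,"jaw": 0.01},{"translation": [0,0,0],"spin": 0,"jaw": 0.01}])

```text
time: 9.4
tool_pos: [534.0, 328.1, 185.6]
tcp_rot: [179.9, -0.2, 89.4]
ft_force: [-0.4, 11.0, -5.8]
finger_gap: 23.4
grip_force: 35.2
```

```bash
python3 -c "
from h import *
s=r.sense();print(s['tool_pos'],s['tcp_rot'],s['ft_force'],s['wrist_torque'])"
```

```text
[534.04066243 328.09529991 185.55768627] [179.94512479  -0.24216605  89.44660979] [-0.37800946 11.00716731 -5.79404223] [ 1.79403646  0.00670322 -0.8430764 ]
```

The torque climbed to −0.84 N m, so the stop is reached. I'll release and lift.

carry_out(commands=[{"translation": [0,0,0],"spin": 0,"jaw": 0.03},{"translation": [0,0,0],"spin": 0,"jaw": 0.045},{"translation": [0,0,0],"spin": 0,"jaw": 0.06},{"translation": [0,0,0],"spin": 0,"jaw": 0.06},{"translation": [0,0,-0.03],"spin": 0,"jaw": 0.06},{"translation": [0,0,-0.03],"spin": 0,"jaw": 0.06},{"translation": [0,0,-0.03],"spin": 0,"jaw": 0.06},{"translation": [0,0,-0.03],"spin": 0,"jaw": 0.06}])

```text
time: 10.07
tool_pos: [533.9, 325.3, 306.4]
tcp_rot: [180.0, 0.0, 89.4]
ft_force: [-0.0, 1.2, 0.1]
finger_gap: 60.3
grip_force: 0.0
```

Run:
```python
from h import *
a=r.snapshot("scene");b=r.snapshot("side");w=r.snapshot("wrist");s=r.sense();print(s["tool_pos"],s["tcp_rot"],s["ft_force"],s["wrist_torque"],s["joint_pos"])
for p,n in((a,"S"),(b,"D"),(w,"W")):
  for t,z in dict(head_grip=198,spout=178,dispenser=0).items():
    for d in r.landmark_of(p,t): print(n,t,round(d["score"],2),np.round(d["xy"]),np.round(atz(p,d["xy"],z),1)[:2])
cv2.imwrite("pics/7.png",w["pixels"])
```

```text
[535.65038058 326.19246306 309.28897131] [179.62481444  -0.18126017  89.40989333] [-0.25100137  0.467132    0.42174487] [ 0.0641971  -0.01532484 -0.03677666] [ 2.66634339e+01  1.02444526e+01  7.41486344e+01 -1.07164625e-02
  9.51903735e+01  2.72531257e+01]
S head_grip 0.57 [354. 136.] [527.9 330.6]
S spout 0.56 [338. 154.] [539.9 242.8]
S dispenser 0.76 [344. 188.] [543.9 303. ]
D head_grip 0.66 [133. 253.] [536.6 319.5]
D spout 0.58 [161. 238.] [527.1 244.7]
D dispenser 0.9 [150. 298.] [535.4 323.8]
W head_grip 0.62 [250. 187.] [532.5 322.6]
W spout 0.85 [248. 254.] [528.9 234.2]
W dispenser 0.86 [255. 150.] [539.5 324.7]
```

View pics/7.png

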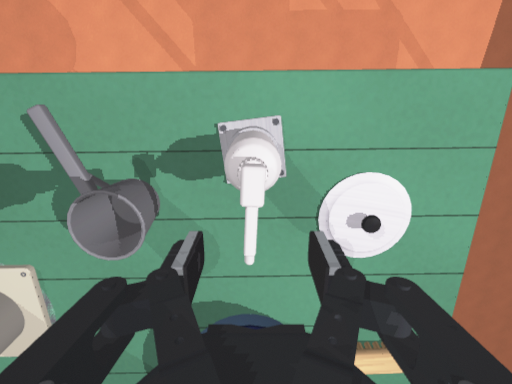

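The head is at (253, 186) and the nose tip at (249, 261), so the nose now points along −y at about 265°. That is consistent with the unlocked stop. The spout is at about (529, 235). Next, the cup.

carry_out(commands=[{"translation": [-0.0395,-0.002,0],"spin": 0,"jaw": 0.06},{"translation": [-0.0395,-0.002,0],"spin": 0,"jaw": 0.06},{"translation": [-0.0395,-0.002,0],"spin": 0,"jaw": 0.06},{"translation": [-0.0395,-0.002,0],"spin": 0,"jaw": 0.06},{"translation": [-0.0395,-0.002,0],"spin": 0,"jaw": 0.06},{"translation": [-0.0395,-0.002,0],"spin": 0,"jaw": 0.06},{"translation": [-0.0395,-0.002,0],"spin": 0,"jaw": 0.06},{"translation": [-0.0395,-0.002,0],"spin": 0,"jaw": 0.06}])

```text
time: 11.33
tool_pos: [514.3, 8.1, 304.7]
tcp_rot: [180.0, 0.0, 89.4]
ft_force: [1.4, -0.4, -0.4]
finger_gap: 59.2
grip_force: 0.0
```

carry_out(commands=[{"translation": [-0.0395,-0.002,0.01],"spin": 0,"jaw": 0.06},{"translation": [-0.0395,-0.002,0.01],"spin": 0,"jaw": 0.06},{"translation": [-0.0395,-0.002,0.01],"spin": 0,"jaw": 0.06},{"translation": [-0.0395,-0.002,0.01],"spin": 0,"jaw": 0.06},{"translation": [0,0,0],"spin": 0.099,"jaw": 0.06},{"translation": [0,0,0],"spin": 0.099,"jaw": 0.06},{"translation": [0,0,0],"spin": 0.099,"jaw": 0.06},{"translation": [0,0,0],"spin": 0.099,"jaw": 0.06}])

```text
time: 12.0
tool_pos: [505.0, -148.5, 264.4]
tcp_rot: [-180.0, -0.0, 66.4]
ft_force: [-1.0, -0.2, -0.5]
finger_gap: 59.7
grip_force: 0.0
```

carry_out(commands=[{"translation": [0,0,0],"spin": 0.099,"jaw": 0.06},{"translation": [0,0,0],"spin": 0.099,"jaw": 0.06},{"translation": [0,0,0],"spin": 0.099,"jaw": 0.06},{"translation": [0,0,0],"spin": 0.099,"jaw": 0.06},{"translation": [0,0,0],"spin": 0,"jaw": 0.06},{"translation": [0,0,0],"spin": 0,"jaw": 0.06},{"translation": [0,0,0],"spin": 0,"jaw": 0.06},{"translation": [0,0,0],"spin": 0,"jaw": 0.06}])

```text
time: 12.67
tool_pos: [505.3, -148.1, 264.7]
tcp_rot: [-180.0, 0.0, 44.2]
ft_force: [-0.5, -0.1, 0.7]
finger_gap: 59.9
grip_force: 0.0
```

Run:
```python
from h import *
a=r.snapshot("scene");b=r.snapshot("side");w=r.snapshot("wrist");s=r.sense();print(s["time"],s["tool_pos"],s["tcp_rot"])
for p,n in((a,"S"),(b,"D"),(w,"W")):
  for t,z in dict(cup=5,cup_rim=85,cup_grip=76,basin=0,spout=178).items():
    for d in r.landmark_of(p,t): print(n,t,round(d["score"],2),np.round(d["xy"]),np.round(atz(p,d["xy"],z),1)[:2])
cv2.imwrite("pics/8.png",w["pixels"])
```

```text
12.8167 [ 505.33629609 -148.0903573   264.8227081 ] [ 1.79995848e+02 -3.08385743e-03  4.41077216e+01]
S cup 0.71 [135. 206.] [ 154.1 -282.4]
S cup 0.7 [285. 167.] [334.9 228. ]
S cup 0.68 [260. 252.] [ 563.1 -107.9]
S cup_rim 0.88 [289. 146.] [328.4 244.9]
S cup_rim 0.74 [258. 233.] [ 556.3 -112.2]
S cup_rim 0.64 [129. 185.] [ 140.2 -278.7]
S cup_grip 0.98 [123. 211.] [ 217.6 -349.8]
S cup_grip 0.64 [237. 233.] [ 512.2 -153.4]
S basin 0.91 [242. 248.] [ 514.2 -133. ]
D cup 0.9 [236. 318.] [316.6 243.4]
D cup 0.88 [239. 195.] [ 560.  -104.3]
D cup_rim 0.91 [237. 179.] [561.2 -96.7]
D cup_rim 0.63 [237. 196.] [515.6 -37.8]
D cup_rim 0.55 [230. 295.] [336.6 231.7]
D cup_grip 0.66 [267. 176.] [ 493.1 -168.3]
D cup_grip 0.61 [219. 345.] [288.2 337.5]
D basin 0.62 [253. 196.] [ 523.4 -130.1]
D basin 0.62 [135. 231.] [736.5 193.4]
D spout 0.64 [160. 235.] [535.2 239.8]
W cup 0.85 [260. 106.] [ 560.2 -104.6]
W cup_rim 0.71 [258. 105.] [560.2 -99.9]
W cup_rim 0.66 [159. 379.] [ 142.3 -282. ]
W cup_grip 0.71 [255. 175.] [ 496.7 -156.1]
W basin 0.29 [259. 105.] [ 561.1 -102.7]
```

View pics/8.png

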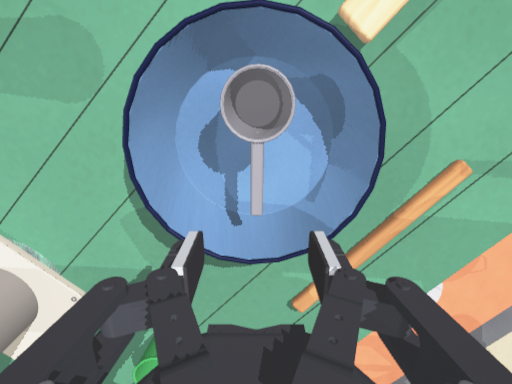

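Run:
```python
from h import *
w=r.snapshot("wrist");s=r.sense();t=np.array(s["tool_pos"]);print(t,s["tcp_rot"],w["K"],w["extrinsics"])
y=np.radians(s["tcp_rot"][2]);X=np.array([np.cos(y),np.sin(y)]);Y=np.array([np.sin(y),-np.cos(y)])
print(proj(w,t))
for n,xy,z in(("rim",(258,104),85),("base handle",(258,143),82),("end",(257,214),82)):
    p=atz(w,xy,z);d=p[:2]-t[:2];print(n,p.round(1),round(d@X,1),round(d@Y,1))
for d in r.regions_of(w,"cup"):
    c,_=cv2.findContours(d["pixels"].astype(np.uint8),0,1);print(d["score"],d["xy"],[cv2.boundingRect(k) for k in c])
    m=d["pixels"];print([(int(v),float(np.nonzero(m[v])[0].mean()),int(m[v].sum())) for v in range(150,216,10) if m[v].any()])
```

```text
[ 505.31336908 -148.08253394  264.80018343] [-1.79999696e+02 -1.26492389e-03  4.40486123e+01] [[271.16718984   0.         255.71748971]
 [  0.         271.16718984 187.00009792]
 [  0.           0.           1.        ]] [[ 6.95027707e-01 -6.83378974e-01 -2.23449466e-01  5.63620527e+02]
 [-7.18982948e-01 -6.60574999e-01 -2.16111526e-01 -9.29402168e+01]
 [ 8.09424515e-05  3.10859854e-01 -9.50455756e-01  4.07465734e+02]
 [ 0.00000000e+00  0.00000000e+00  0.00000000e+00  1.00000000e+00]]
[[254.21379634 240.91928925]]
rim [561.  -99.1  85. ] 74.1 3.5
base handle [ 528.9 -130.3   82. ] 29.3 3.7
end [ 461.6 -193.9   82. ] -63.3 2.6
0.89 [255.8, 110.8] [(219, 64, 77, 152)]
[(150, 257.5, 12), (160, 257.5, 12), (170, 257.0, 13), (180, 256.5, 12), (190, 256.5, 12), (200, 256.0, 13), (210, 256.0, 13)]
0.64 [143.9, 361.3] [(133, 339, 25, 45)]
[]
```

The wrist view shows the cup mouth at (258, 104) and the handle running from (258, 143) to (257, 214). The grasp correction is −11 mm in x and +2.5 mm in y.

carry_out(commands=[{"translation": [-0.011,0.0025,0.01],"spin": 0.02,"jaw": 0.05},{"translation": [0,0,0.03],"spin": 0,"jaw": 0.05},{"translation": [0,0,0.03],"spin": 0,"jaw": 0.05},{"translation": [0,0,0.03],"spin": 0,"jaw": 0.05},{"translation": [0,0,0.03],"spin": 0,"jaw": 0.05},{"translation": [0,0,0.02],"spin": 0,"jaw": 0.05},{"translation": [0,0,0],"spin": 0,"jaw": 0.05},{"translation": [0,0,0],"spin": 0,"jaw": 0.05}])

```text
time: 14.33
tool_pos: [497.6, -157.5, 113.3]
tcp_rot: [-179.8, 0.1, 42.8]
ft_force: [-0.1, -0.9, -0.5]
finger_gap: 49.9
grip_force: 0.0
```

carry_out(commands=[{"translation": [0,0,0.02],"spin": 0,"jaw": 0.05},{"translation": [0,0,0.02],"spin": 0,"jaw": 0.05},{"translation": [0,0,0.016],"spin": 0,"jaw": 0.05},{"translation": [0,0,0],"spin": 0,"jaw": 0.05},{"translation": [0,0,0],"spin": 0,"jaw": 0.04},{"translation": [0,0,0],"spin": 0,"jaw": 0.03},{"translation": [0,0,0],"spin": 0,"jaw": 0.022},{"translation": [0,0,0],"spin": 0,"jaw": 0.018}], squeeze=40)

```text
time: 15.0
tool_pos: [500.4, -158.1, 60.6]
tcp_rot: [179.8, -0.1, 42.9]
ft_force: [0.1, -0.1, 0.3]
finger_gap: 18.0
grip_force: 0.0
```

carry_out(commands=[{"translation": [0,0,0],"spin": 0,"jaw": 0.014},{"translation": [0,0,0],"spin": 0,"jaw": 0.005},{"translation": [0,0,0],"spin": 0,"jaw": 0.005},{"translation": [0,0,0],"spin": 0,"jaw": 0.005},{"translation": [0,0,0],"spin": 0,"jaw": 0.005},{"translation": [0,0,0],"spin": 0,"jaw": 0.005},{"translation": [0,0,0],"spin": 0,"jaw": 0.005},{"translation": [0,0,0],"spin": 0,"jaw": 0.005}], squeeze=60)

```text
time: 15.67
tool_pos: [500.0, -158.2, 60.2]
tcp_rot: [179.9, -0.0, 42.9]
ft_force: [-2.3, -2.0, 6.7]
finger_gap: 14.7
grip_force: 59.2
```

carry_out(commands=[{"translation": [0,0,-0.008],"spin": 0,"jaw": 0.005},{"translation": [0,0,-0.012],"spin": 0,"jaw": 0.005},{"translation": [0,0,-0.015],"spin": 0,"jaw": 0.005},{"translation": [0,0,-0.015],"spin": 0,"jaw": 0.005},{"translation": [0,0,-0.015],"spin": 0,"jaw": 0.005},{"translation": [0,0,-0.015],"spin": 0,"jaw": 0.005},{"translation": [0,0,-0.015],"spin": 0,"jaw": 0.005},{"translation": [0,0,-0.01],"spin": 0,"jaw": 0.005}])

```text
time: 16.33
tool_pos: [499.8, -157.7, 166.5]
tcp_rot: [179.9, -0.1, 42.9]
ft_force: [0.0, 0.4, -0.2]
finger_gap: 14.7
grip_force: 58.3
```

carry_out(commands=[{"translation": [0,0,0],"spin": 0,"jaw": 0.005},{"translation": [0,0,0],"spin": 0,"jaw": 0.005},{"translation": [0,0,0],"spin": 0,"jaw": 0.005},{"translation": [0,0,0],"spin": 0,"jaw": 0.005},{"translation": [0,0,0],"spin": 0,"jaw": 0.005},{"translation": [0,0,0],"spin": 0,"jaw": 0.005},{"translation": [0,0,0],"spin": 0,"jaw": 0.005},{"translation": [0,0,0],"spin": 0,"jaw": 0.005}])

```text
time: 17.0
tool_pos: [499.0, -157.4, 163.5]
tcp_rot: [-180.0, 0.0, 42.9]
ft_force: [-0.1, -0.3, -0.6]
finger_gap: 14.8
grip_force: 58.3
```

Run:
```python
from h import *
a=r.snapshot("scene");b=r.snapshot("side");w=r.snapshot("wrist");s=r.sense();t=np.array(s["tool_pos"]);print(s["time"],t,s["tcp_rot"],s["finger_gap"],s["grip_force"],s["ft_force"])
for p,n in((a,"S"),(b,"D"),(w,"W")):
  for k,z in dict(cup=t[2]-52,cup_rim=t[2]+28,basin=0,spout=178).items():
    for d in r.landmark_of(p,k): print(n,k,round(d["score"],2),np.round(d["xy"]),np.round(atz(p,d["xy"],z),1)[:2])
cv2.imwrite("pics/9.png",np.hstack([cv2.resize(b["pixels"][100:300,120:320],(400,400)),cv2.resize(w["pixels"],(400,400))]))
```

```text
17.15 [ 499.10256752 -157.55471113  163.72617717] [-1.79994457e+02  4.49142446e-03  4.28979124e+01] 14.462883788135539 58.29035460948944 [ 1.05657673  0.69819358 -0.23939881]
S cup 0.94 [262. 227.] [ 566.  -105.8]
S cup 0.64 [287. 165.] [418.6 143. ]
S cup 0.62 [134. 205.] [ 252.7 -326.2]
S cup_rim 0.9 [289. 145.] [418.1 143.3]
S cup_rim 0.69 [127. 187.] [ 256.2 -337.5]
S cup_rim 0.56 [260. 207.] [ 561.9 -112.5]
S basin 0.65 [242. 246.] [ 507.7 -130.9]
S spout 0.69 [338. 156.] [547.2 233.7]
D cup 0.66 [236. 172.] [562.7 -97.8]
D cup 0.56 [235. 319.] [282.2 282.8]
D cup_rim 0.87 [237. 152.] [ 558.3 -101.1]
D cup_rim 0.81 [232. 292.] [297.6 268. ]
D basin 0.62 [255. 197.] [ 513.2 -129.4]
D spout 0.58 [161. 238.] [527.9 244.8]
D spout 0.22 [257. 193.] [424.1  -7.2]
W cup 0.85 [256.  93.] [ 561.1 -101. ]
W cup_rim 0.95 [252.  90.] [ 559.9 -100.1]
W basin 0.34 [254.  88.] [565.  -95.3]
W spout 0.71 [254.  90.] [ 560.7 -100.8]
```

View pics/9.png

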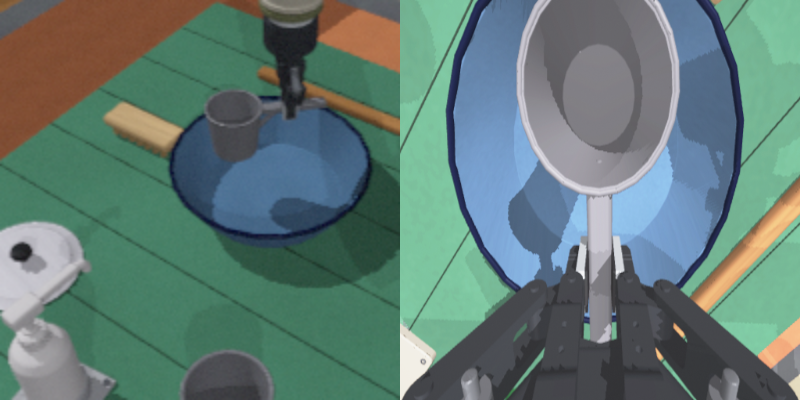

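The cup is lifted and upright in the grip, handle between the pads, and the basin has not moved. I rotate the handle to 265°, then carry the cup level, lower it and slide it under the spout.

carry_out(commands=[{"translation": [0,0,0],"spin": -0.06,"jaw": 0.005},{"translation": [0,0,0],"spin": -0.1,"jaw": 0.005},{"translation": [0,0,0],"spin": -0.11,"jaw": 0.005},{"translation": [0,0,0],"spin": -0.11,"jaw": 0.005},{"translation": [0,0,0],"spin": -0.11,"jaw": 0.005},{"translation": [0,0,0],"spin": -0.11,"jaw": 0.005},{"translation": [0,0,0],"spin": -0.08,"jaw": 0.005},{"translation": [0,0,0],"spin": -0.055,"jaw": 0.005}])

```text
time: 18.42
tool_pos: [499.2, -157.5, 163.8]
tcp_rot: [180.0, 0.0, 85.3]
ft_force: [0.4, -0.3, -0.3]
finger_gap: 14.7
grip_force: 58.2
```

carry_out(commands=[{"translation": [0.015,-0.0005,0],"spin": 0,"jaw": 0.005},{"translation": [0.03,-0.0005,0],"spin": 0,"jaw": 0.005},{"translation": [0.033,-0.0005,0],"spin": 0,"jaw": 0.005},{"translation": [0.033,-0.0005,0],"spin": 0,"jaw": 0.005},{"translation": [0.033,-0.0005,0],"spin": 0,"jaw": 0.005},{"translation": [0.033,-0.0005,0],"spin": 0,"jaw": 0.005},{"translation": [0.025,-0.0005,0],"spin": 0,"jaw": 0.005},{"translation": [0.014,-0.0005,0],"spin": 0,"jaw": 0.005}])

```text
time: 19.08
tool_pos: [513.9, 60.9, 163.9]
tcp_rot: [180.0, -0.1, 85.1]
ft_force: [-0.3, -0.2, -0.4]
finger_gap: 15.0
grip_force: 58.3
```

carry_out(commands=[{"translation": [0,0,0],"spin": 0,"jaw": 0.005},{"translation": [0,0,0.01],"spin": 0,"jaw": 0.005},{"translation": [0,0,0.01],"spin": 0,"jaw": 0.005},{"translation": [0,0,0.01],"spin": 0,"jaw": 0.005},{"translation": [0,0,0.008],"spin": 0,"jaw": 0.005},{"translation": [0,0,0.0027],"spin": 0,"jaw": 0.005},{"translation": [0,0,0],"spin": 0,"jaw": 0.005},{"translation": [0,0,0],"spin": 0,"jaw": 0.005}])

```text
time: 19.75
tool_pos: [513.8, 57.6, 122.8]
tcp_rot: [-180.0, 0.0, 85.0]
ft_force: [-0.4, 0.1, -1.2]
finger_gap: 14.7
grip_force: 58.3
```

```bash
cat > m.py <<'E'
from h import *
a=r.snapshot("scene");b=r.snapshot("side");w=r.snapshot("wrist");s=r.sense();t=np.array(s["tool_pos"]);print(s["time"],t.round(1),s["tcp_rot"].round(2) if hasattr(s["tcp_rot"],'round') else s["tcp_rot"],s["finger_gap"],s["grip_force"],s["ft_force"])
O={}
for p,n in((a,"S"),(b,"D"),(w,"W")):
  for k,z in dict(cup_rim=t[2]+25,spout=178,cup=t[2]-55,head_grip=198).items():
    for d in r.landmark_of(p,k)[:3]: print(n,k,round(d["score"],2),np.round(d["xy"]),np.round(atz(p,d["xy"],z),1)[:2])
y=np.radians(s["tcp_rot"][2]);print("rim by kinematics",t[:2]+83.5*np.array([np.cos(y),np.sin(y)]))
A=cv2.resize(a["pixels"][90:240,250:390],(400,430));W=cv2.resize(w["pixels"],(400,430))
cv2.imwrite("pics/%s.png"%__import__("sys").argv[1],np.hstack([A,W]))
E
python3 m.py 10a
```

```text
19.9 [514.5  57.9 123.8] [ 1.7993e+02 -1.0000e-02  8.5000e+01] 14.749226517803024 58.30074369907379 [-0.39579797 -0.59029058 -0.49806955]
S cup_rim 0.64 [289. 144.] [376.9 188.9]
S cup_rim 0.64 [128. 183.] [ 198.9 -308.4]
S cup_rim 0.56 [308. 178.] [533.2 115.3]
S spout 0.75 [336. 154.] [537.2 235.9]
S cup 0.81 [308. 193.] [526.5 134.5]
S cup 0.57 [133. 204.] [ 206.9 -309.8]
S cup 0.51 [243. 246.] [ 556.3 -167.9]
S head_grip 0.76 [355. 138.] [534. 327.]
D cup_rim 0.88 [230. 295.] [314.5 257.8]
D cup_rim 0.82 [386. 199.] [ 134.3 -213.3]
D cup_rim 0.74 [193. 221.] [518.7 145.7]
D spout 0.76 [162. 239.] [524.1 244. ]
D cup 0.85 [376. 217.] [ 141.9 -212.3]
D cup 0.65 [199. 238.] [517. 140.]
D cup 0.56 [238. 316.] [295.4 258. ]
D head_grip 0.74 [135. 255.] [529.3 318.7]
W cup_rim 0.67 [254.  88.] [522.2 141. ]
W cup 0.71 [485. 303.] [710.6 -53.3]
W cup 0.6 [254.  93.] [521.7 140.3]
rim by kinematics [521.73541387 141.08418954]
```

carry_out(commands=[{"translation": [0.01,0.0002,0],"spin": 0,"jaw": 0.005},{"translation": [0.014,0.0002,0],"spin": 0,"jaw": 0.005},{"translation": [0.014,0.0002,0],"spin": 0,"jaw": 0.005},{"translation": [0.014,0.0002,0],"spin": 0,"jaw": 0.005},{"translation": [0.014,0,0],"spin": 0,"jaw": 0.005},{"translation": [0.01,0,0],"spin": 0,"jaw": 0.005},{"translation": [0.006,0,0],"spin": 0,"jaw": 0.005},{"translation": [0,0,0],"spin": 0,"jaw": 0.005}])

```text
time: 21.17
tool_pos: [521.8, 141.0, 123.1]
tcp_rot: [-180.0, -0.0, 85.1]
ft_force: [0.1, 0.0, -0.7]
finger_gap: 14.3
grip_force: 58.3
```

```bash
python3 m.py 10
```

```text
21.3167 [521.7 139.3 123. ] [-1.7999e+02  2.0000e-02  8.5020e+01] 15.074089422763286 58.29783797264099 [-0.46570268  1.02559106 -1.46175916]
S cup_rim 0.74 [285. 141.] [356.8 192.3]
S cup_rim 0.72 [331. 168.] [546.5 203.5]
S spout 0.44 [338. 153.] [534.8 243.9]
S cup 0.64 [130. 204.] [ 198.9 -313.8]
S cup 0.63 [327. 183.] [533.3 215.6]
S head_grip 0.61 [356. 136.] [532.2 334.8]
D cup_rim 0.79 [386. 199.] [ 134.8 -213.4]
D cup_rim 0.65 [230. 293.] [316.5 254.6]
D cup_rim 0.61 [169. 240.] [528.3 225.4]
D spout 0.9 [164. 237.] [524.5 239.6]
D cup 0.87 [380. 218.] [ 131.7 -213.2]
D cup 0.59 [177. 257.] [525.3 217.9]
D cup 0.59 [236. 317.] [298.2 263.7]
D head_grip 0.72 [135. 256.] [526.9 320.6]
W cup_rim 0.8 [256.  91.] [530.  221.5]
W spout 0.89 [252.  38.] [530.  235.3]
W cup 0.91 [33. 98.] [375.9 232.4]
W cup 0.78 [255.  94.] [529.2 221.9]
W head_grip 0.33 [255.  90.] [529.7 220.7]
rim by kinematics [529.00106585 222.46994594]
```

View pics/10.png

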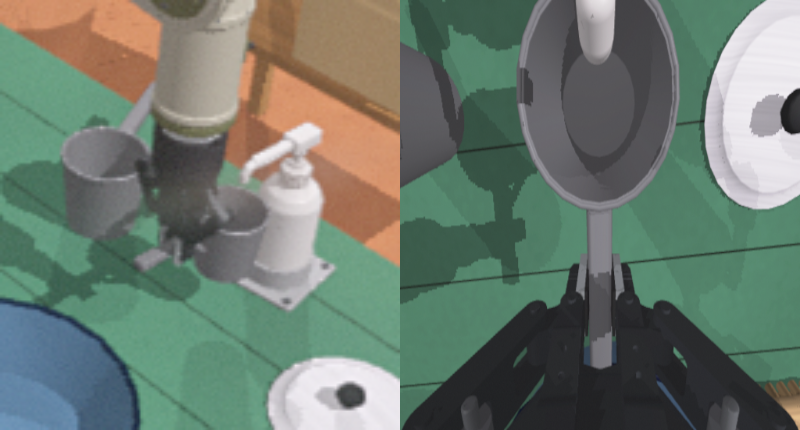

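Run:
```python
from h import *
w=r.snapshot("wrist");print(w["extrinsics"][:3,3].round(1),r.sense()["tool_pos"])
for z in(178,190,200): print(z,atz(w,(251,55),z).round(1))
# tip candidate predictions
for y in(233,236,239,242): print(y,proj(w,[[530,y-5.5,178],[530,y-5.5,195],[530,y,178]]).round())
# rim ellipse centre
g=w["pixels"];
for y in(38,):pass
print(proj(w,[[529,222.5-42,148],[529,222.5+42,148],[529-42,222.5,148],[529+42,222.5,148]]).round())
```

```text
[529.8 218.7 265.8] [521.82718278 139.62561478 123.09855092]
178 [529.5 230.9 178. ]
190 [529.5 229.2 190. ]
200 [529.6 227.8 200. ]
233 [[254.  67.]
 [253.  59.]
 [252.  47.]]
236 [[253.  56.]
 [252.  46.]
 [251.  35.]]
239 [[252.  45.]
 [251.  31.]
 [250.  23.]]
242 [[251.  33.]
 [250.  16.]
 [249.  11.]]
[[261. 186.]
 [242. -35.]
 [152.  98.]
 [356.  79.]]
```

The spout tip measures (530, 235) and the rim (529, 223). The cup needs 11.5 mm more.

carry_out(commands=[{"translation": [0.003,0,0],"spin": 0,"jaw": 0.005},{"translation": [0.004,0,0],"spin": 0,"jaw": 0.005},{"translation": [0.003,0,0],"spin": 0,"jaw": 0.005},{"translation": [0.0015,0,0],"spin": 0,"jaw": 0.005},{"translation": [0,0,0],"spin": 0,"jaw": 0.005},{"translation": [0,0,0],"spin": 0,"jaw": 0.005},{"translation": [0,0,0],"spin": 0,"jaw": 0.005},{"translation": [0,0,0],"spin": 0,"jaw": 0.005}])

```text
time: 22.63
tool_pos: [522.8, 151.0, 123.1]
tcp_rot: [-180.0, 0.0, 85.0]
ft_force: [-0.5, -0.1, -0.9]
finger_gap: 14.4
grip_force: 58.3
```

```bash
python3 m.py 11 | grep -E "^W|^S (spout|cup)|^D spout|kine|^2"
```

```text
22.7833 [522.9 151.  123.1] [180.    -0.    85.01] 14.706090301306864 58.299819231033325 [ 0.09861421  0.78988679 -0.93798909]
S cup_rim 0.92 [289. 142.] [366.9 199.5]
S cup_rim 0.8 [331. 163.] [531.6 224.3]
S cup_rim 0.55 [128. 185.] [ 204.  -310.2]
S spout 0.57 [336. 154.] [535.2 238.2]
S cup 0.68 [134. 205.] [ 211.5 -310.2]
S cup 0.59 [286. 167.] [387.8 175. ]
S cup 0.55 [332. 178.] [526.5 246.1]
D spout 0.65 [164. 238.] [523.3 239.2]
W cup_rim 0.7 [256.  92.] [530.9 232.4]
W spout 0.86 [251.  80.] [529.9 235.4]
W spout 0.74 [254.  90.] [530.6 232.7]
W cup 0.81 [ 37. 108.] [377.4 236.8]
W cup 0.76 [254.  93.] [529.6 233.7]
rim by kinematics [530.12058024 234.16498364]
```

Rim (530, 234) at z ≈ 148, spout (530, 235) at 178, no contact force: handing in.

```bash
python3 -c "
from bench import r
print(r.hand_in())"
```

```text
the job is handed in; nothing more can be done
None
```

I turned the dispenser head to its unlocked stop and handed the job in holding the cup upright under the spout. By my measurements its mouth is about 1 mm off plumb and its rim about 30 mm below the tip; hand-in returned no verdict.

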